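Hang rinsed copper plates on the dryer and switch it on

TASK

Hang the two rinsed copper plates by their round holes on the dryer's pegs, each on the peg of its tab's colour (blue on blue, yellow on yellow), and leave them hanging still. Only when both hang, switch the dryer on by pushing its red isolator lever fully over, away from the robot. Leave the grey-tabbed plate, the amber bottle and the white cup standing where they are.

Things in the scene. Friction and masses are not known exactly. Their poses are not given: they have to be found in the camera images.
- rack: wooden draining rack 230 (x) x 120 (y) x 42 high, fixed, origin under its centre. Three slots run along its y, at x = -70, 0 and +70 mm; each is 6 mm wide, its floor 12 mm above the table and its walls up to 42 mm. Which plate stands in which slot varies.
- plate_blue: copper plate on edge in a rack slot: 100 wide (y), 110 high (z), 4 thick (x); on its top edge a blue plastic tab, 50 wide (y), 12 thick (x), from height 104 to 150 mm. A round 28 mm hole (eye) goes through along x, centred 85 mm above the lower edge. About 0.28 kg. Origin: middle of the lower edge; x is the normal, z up. Front and back are alike.
- plate_blue_eye (a point): centre of the blue-tabbed plate's hole
- plate_yellow: copper plate on edge in a rack slot: 100 wide (y), 110 high (z), 4 thick (x); on its top edge a yellow plastic tab, 50 wide (y), 12 thick (x), from height 104 to 150 mm. A round 28 mm hole (eye) goes through along x, centred 85 mm above the lower edge. About 0.28 kg. Origin: middle of the lower edge; x is the normal, z up. Front and back are alike.
- plate_yellow_eye (a point): centre of the yellow-tabbed plate's hole
- plate_spare: a like plate with a grey tab, in the remaining slot; to be left there
- dryer: low grey warm-air dryer, fixed, 140 (x) x 340 (y) x 50 high, black vents on top; origin under its centre. Both pegs stand on it, near its far long edge, 180 mm apart, and point over it to its front (-x)
- peg_blue: blue steel peg stand, fixed on the dryer: post 16 thick on a 30 x 60 x 6 foot, origin at the centre of the foot's underside, z up. From the post's top (21 mm ball, centre 125 mm above the origin) a round 10 mm peg points along its own -x, rising 15 degrees; its round end is 90 mm out, 149 mm up. Nothing stands above it.
- peg_blue_tip (a point): middle of the blue peg's free end
- peg_yellow: yellow steel peg stand, fixed on the dryer: post 16 thick on a 30 x 60 x 6 foot, origin at the centre of the foot's underside, z up. From the post's top (21 mm ball, centre 125 mm above the origin) a round 10 mm peg points along its own -x, rising 15 degrees; its round end is 90 mm out, 149 mm up. Nothing stands above it.
- peg_yellow_tip (a point): middle of the yellow peg's free end
- isolator_base: grey isolator block of the dryer, fixed on the table, 70 (x) x 50 (y) x 25 high, origin under its centre. The red lever turns about the block's y axis, 22 mm above the origin; it is 80 mm long, 10 mm thick, with a 26 mm red ball at its tip, and swings from 0.5 rad before upright (off) to 0.5 rad past it (on). It takes about 3 N at the ball.
- isolator (a joint): angle of the red lever: about 0 off (leaning along the base's -x, towards the robot), 1.0 fully on (leaning along +x, away from the robot); it stays where it is left
- isolator_tip (a point): tip of the red lever
- bottle: amber bottle, 60 thick, 130 high, standing; origin at the centre of its underside; leave alone
- cup: small white cup, 48 wide, 40 high, standing on the dryer's top between the pegs; origin at the centre of its underside; leave alone
Mind the look-alikes: they are no part of the job. What is shaped like the plate_yellow but turquoise is not meant.

How it is judged:
By the outcome, as a careful person would: the job done as asked, in the order asked, and still so for the second after the job is handed in, with the robot touching nothing.
It also fails if it takes over 72 s, if anything falls off the work surface, if the arm or the gripper's body presses on something with over 40 N, if the wrist force passes 120 N, or if a joint passes its speed limit or range.

ROBOT

A 6-joint arm with a two-finger parallel gripper is mounted at the origin on the work surface. World frame = base frame: x ahead of the robot, y to its left, z up, the work surface at z = 0. Lengths are in m, angles in degrees, forces in N, time in s.
With the tool pointing down it reaches from about 0.25 to 0.725 m from the base axis. Payload 9.7 kg.
Tool frame: the origin (TCP) lies between the finger pads; the fingertips stand 19 mm ahead of it and the grasp point (between the pads) is the TCP; z points along the fingers, y is the line along which they close (so a half turn about z gives the same grasp; the last joint's range is limited). The gripper opens to 85 mm and grips with 20 to 120 N. Pads are 22 mm wide; open, the fingers measure 114 mm over their backs; the gripper's body (76 mm by 85 mm) begins 54 mm behind the grasp point. The pads swing forward as they close: fully open they stand 13 mm farther back than shut.
Start: joints at [-71.792, 4.979, 10.078, 95.1, 0, 90], TCP at [0.172, -0.522, 0.25] pointing down, gripper open.
Joint ranges: [-179.16, 179.16], [-48.56, 103.87], [-65.8, 70.77], [-126.05, 130.52], [-82.76, 87.17], [-180, 180]. Speed limits (degrees/s): [127.2, 127.2, 147.25, 180, 180, 180].

INTERFACE

Orientations are given as [roll, pitch, yaw] about the fixed x, y, z axes, in that order (R = Rz(yaw) Ry(pitch) Rx(roll)).
In Python, from workcell import bot gives the robot as it stands. The module is installed in compiled form; this text tells all that it offers.
- The arm moves only by the shell command python3 -m crank 'ROWS' [OPENING] [FORCE]. ROWS is JSON, a list that holds one entry, the list of rows, each a list of 6 numbers: the shift along the world's x, y, z as a fraction of full scale, then the turn, a rotation vector about the world's x, y, z as a fraction of full scale. In form: [[[x, y, z, wx, wy, wz], ...]]. A call has 1 to 20 rows; each row shifts and turns the commanded pose from where the row before left it; what a row does not reach is not made up. Full scale, the value 1, is 20 mm for a shift and 0.12 rad for a turn. A row lasts 1/12 s, in which the tool goes at most 41.7 mm and 7.16 degrees, less where a joint would pass 70% of its speed; a pose out of reach is approached as far as the arm can. A call with a number of a shift or a turn outside -1 to 1 is refused whole. A call with a gripper value outside its range is refused whole. OPENING is the opening, from 0 (shut) to 1 (fully open), set as the call begins (- or left out, the last holds). The fingers move at their own pace and stop on an object; FORCE is the grip in N (left out, the last holds). Time passes only in rows, so rows that do not move let the fingers close. It gives the time, the measured TCP pose, the force, the opening and the grip force at its end, in the units of the state.
- bot.get_obs(): the state, without advancing time (a new reading comes with each control period).
- bot.camera(name): name is "scene" or "side" or "wrist"; returns the picture (420x560x3 uint8, red, green, blue); there is no depth.
- bot.camera_model(name): a dict with "vertical_fov" (degrees; the focal length in pixels is half the picture's height over the tangent of half this angle, whatever the lens; pixels are square), "cx", "cy" (the principal point, pixels), "R" (3x3) and "t" (3): a world point X has camera coordinates R X + t. Camera axes: x right, y down, z forward; pixel columns grow to the right and rows downward; lengths in m; the calibration is good to about 2 mm. A picture is of the moment at which its call begins: read the wrist's pose just before it. camera_model takes no time and is no camera call; for the wrist camera it gives the pose at the moment of the call.
- bot.job_done(): hands the job in; it is judged then, once.
The state is a dict: "time": time; "q": joint angles; "qd": joint speeds; "joint_efforts": joint torques, N m; "ee_pos": TCP position; "tcp_rot": TCP orientation; "wrist_force": force on the tool from outside, world axes, zero at the start; "torque": the same for the moment, N m; "opening": finger opening in m; "grasp_force": force on a finger pad.
Only numpy, scipy, OpenCV 4.12 (cv2) and the standard library are available. Lean on these libraries where they do the work, as an engineer would, in place of code of your own. Each camera call takes 0.05 s, during which the arm holds its last target. There are 200 camera calls.

## Working session

There is one attempt and no reset: what is moved stays moved. The work goes in short steps, Python scripts to look and compute and a shell command to move; the robot and the scene stay as the last step left them, time stands still between calls to the robot, and variables do not carry over. Pictures are saved under pics/ and viewed, at most 10 in all, crops included, and the job is handed in when it is done.

```bash
mkdir -p pics; cat > h.py <<'E'
import numpy as np,cv2
from workcell import bot
def K(m,h=420):
    f=h/2/np.tan(np.radians(m['vertical_fov'])/2);return f
def ray(m,u,v):
    f=K(m);R=np.array(m['R']);t=np.array(m['t'])
    d=R.T@np.array([(u-m['cx'])/f,(v-m['cy'])/f,1.]);return -R.T@t,d/np.linalg.norm(d)
def onz(m,u,v,z):
    o,d=ray(m,u,v);return o+d*(z-o[2])/d[2]
def proj(m,X):
    c=np.array(m['R'])@np.array(X)+np.array(m['t']);return m['cx']+K(m)*c[0]/c[2],m['cy']+K(m)*c[1]/c[2]
def tri(rs):
    A=np.zeros((3,3));b=np.zeros(3)
    for o,d in rs:
        P=np.eye(3)-np.outer(d,d);A+=P;b+=P@o
    X=np.linalg.solve(A,b);return X,[np.linalg.norm((np.eye(3)-np.outer(d,d))@(X-o)) for o,d in rs]
def snap(n,name):
    m=bot.camera_model(n);im=bot.camera(n);cv2.imwrite(f'pics/{name}.png',im[:,:,::-1]);return m,im
E
python3 - <<'E'
from h import *
a=[]
for n in('scene','side'):
    m,im=snap(n,n+'0');print(n,m);a.append(im)
cv2.imwrite('pics/wrist0.png',bot.camera('wrist')[:,:,::-1])
print(bot.get_obs())
E
```

```text
scene {'vertical_fov': 57.66569987552712, 'cx': 279.8352700965514, 'cy': 210.61019502261536, 'R': array([[ 0.78290877,  0.62182788,  0.01959444],
       [ 0.41855864, -0.50315931, -0.75606837],
       [-0.46028527,  0.60013398, -0.65419927]]), 't': array([-0.40338359, -0.14448606,  1.3214154 ])}
side {'vertical_fov': 56.7606436356094, 'cx': 277.60922812168576, 'cy': 220.25005565207266, 'R': array([[-0.9598844 , -0.2803066 , -0.00708153],
       [-0.19053344,  0.67057719, -0.71695414],
       [ 0.20571568, -0.68684383, -0.69708437]]), 't': array([0.52259285, 0.21206432, 0.77386932])}
{'time': 0.15, 'q': array([-7.17907537e+01,  5.00452054e+00,  1.00443890e+01,  9.51005630e+01,
       -1.43180743e-03,  9.00001666e+01]), 'qd': array([-0.01035684, -0.0276723 ,  0.08567392, -0.07209321,  0.00208868,
        0.09029569]), 'joint_efforts': array([ 1.21936249e-03, -5.20761895e+01,  4.65045691e+01,  1.39157422e-02,
        3.78668437e-05,  5.51772132e-06]), 'ee_pos': array([ 0.17181077, -0.5223026 ,  0.24973518]), 'tcp_rot': array([-1.79939305e+02,  1.43198314e-03,  1.82090812e+01]), 'wrist_force': array([-0.30994844, -0.15310215,  0.03120025]), 'torque': array([-0.02596599,  0.01104797, -0.01561785]), 'grasp_force': 0.0, 'opening': 0.0855800294465859}
```

View pics/scene0.png

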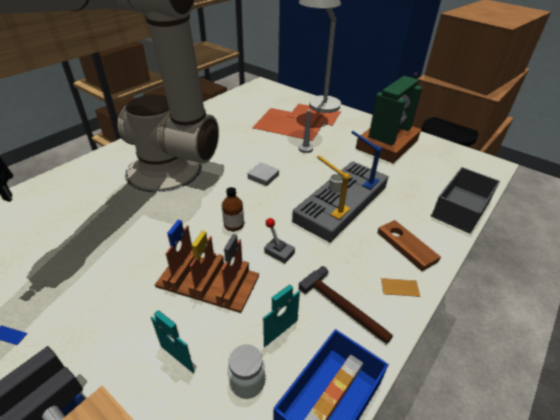

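View pics/side0.png

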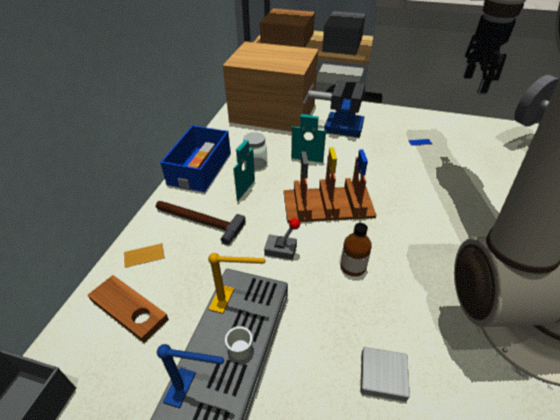

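Scene view: the candidates for blue and yellow plates are the tabs at (178,235) and (200,245) in the rack; grey spare is at (232,250). Turquoise look-alikes at (170,340) and (282,315) stand off the rack, and the blue bin (330,385) and blue/orange sheets are not plates. Pegs: yellow (345,190), blue (370,155); lever ball (270,223). Side view: tabs blue (361,160), yellow (332,160); pegs yellow (215,260)-(265,260), blue (165,352)-(222,358).

```bash
python3 - <<'E'
from h import *
S=cv2.imread('pics/scene0.png');D=cv2.imread('pics/side0.png')
ms,md=bot.camera_model('scene'),bot.camera_model('side')
def blobs(im,lo,hi,box,name):
    h=cv2.cvtColor(im,cv2.COLOR_BGR2HSV);k=cv2.inRange(h,lo,hi);z=np.zeros_like(k);x0,y0,x1,y1=box;z[y0:y1,x0:x1]=k[y0:y1,x0:x1]
    n,l,s,c=cv2.connectedComponentsWithStats(z)
    o=[(s[i].tolist(),c[i].round(1).tolist()) for i in range(1,n) if s[i,4]>15];print(name,o);return o
B=((105,120,40),(130,255,255));Y=((17,140,70),(32,255,255));R=((0,200,90),(4,255,255))
r={}
for n,c,bs,bd in[('blue',B,(160,210,200,260),(345,140,375,185)),('yel',Y,(185,225,215,265),(320,140,345,180)),
 ('pegB',B,(345,125,390,192),(155,340,230,410)),('pegY',Y,(310,150,355,220),(205,250,270,315)),('ball',R,(255,210,285,235),(280,210,305,235))]:
    a=blobs(S,*c,bs,n+' scene');b=blobs(D,*c,bd,n+' side')
    if a and b:
        p=max(a,key=lambda t:t[0][4])[1];q=max(b,key=lambda t:t[0][4])[1]
        print('   ',tri([ray(ms,*p),ray(md,*q)]))
c1=cv2.resize(S[205:310,145:305],None,fx=3.5,fy=3.5,interpolation=2);c2=cv2.resize(S[125:240,285:400],None,fx=3.4,fy=3.4,interpolation=2)[:c1.shape[0]]
c3=cv2.resize(D[140:265,260:400],None,fx=3,fy=3,interpolation=2)
c1=cv2.resize(S[205:310,145:305],(400,262));c2=cv2.resize(S[120:240,285:400],(384,400));c3=cv2.resize(D[140:265,255:400],(400,338));c4=cv2.resize(D[245:420,150:300],(343,400))
o=np.zeros((600,800,3),np.uint8);o[:262,:400]=c1;o[262:600,:400]=c3;c2=cv2.resize(c2,(288,300));c4=cv2.resize(c4,(257,300));o[:300,400:688]=c2;o[300:,400:657]=c4
cv2.imwrite('pics/crop0.png',o)
E
```

```text
blue scene [([168, 220, 16, 27, 232], [175.3, 232.5])]
blue side [([357, 150, 10, 25, 162], [361.8, 161.5])]
    (array([ 0.40817588, -0.26031453,  0.14126759]), [np.float64(0.00048659117089176377), np.float64(0.00048659117089155945)])
yel scene [([191, 231, 15, 28, 146], [197.4, 243.3])]
yel side [([330, 147, 7, 27, 112], [332.7, 159.3])]
    (array([ 0.47596377, -0.25154024,  0.14169329]), [np.float64(0.0012964363311577037), np.float64(0.0012964363311576516)])
pegB scene [([353, 132, 29, 20, 89], [369.6, 143.5]), ([363, 155, 16, 34, 169], [371.7, 176.8])]
pegB side [([157, 345, 67, 63, 1266], [181.3, 372.7])]
    (array([0.61904216, 0.3141656 , 0.07994585]), [np.float64(0.004101209155475273), np.float64(0.004101209155475111)])
pegY scene [([318, 156, 32, 24, 119], [336.1, 169.2]), ([331, 187, 19, 32, 222], [340.8, 206.8])]
pegY side [([209, 253, 56, 60, 802], [225.1, 280.5])]
    (array([0.62046055, 0.1257907 , 0.08366849]), [np.float64(0.0065830932227931346), np.float64(0.006583093222793198)])
ball scene [([267, 219, 7, 6, 34], [269.8, 221.8])]
ball side [([289, 218, 11, 9, 69], [294.2, 222.2])]
    (array([ 0.52312305, -0.0560137 ,  0.09803216]), [np.float64(0.0009274591310912058), np.float64(0.0009274591310911228)])
```

View pics/crop0.png

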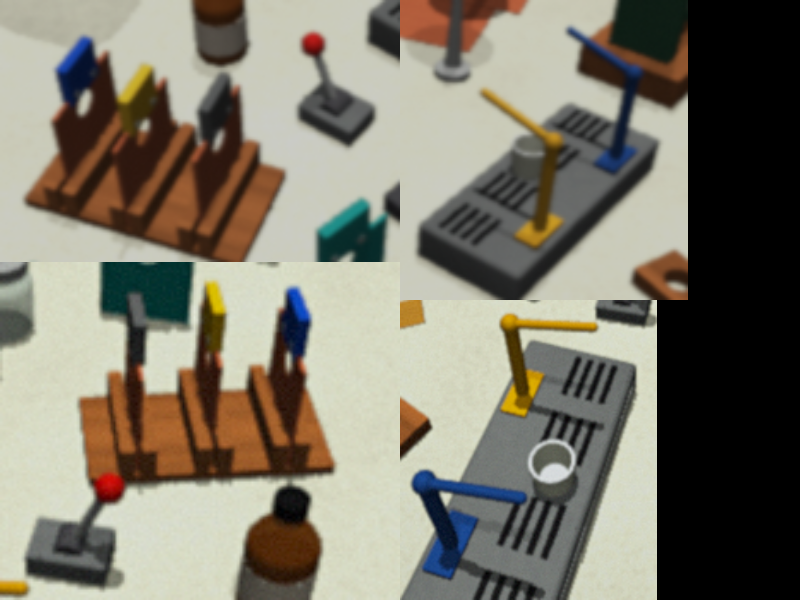

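The crop confirms the choice: blue-tabbed plate in the nearest slot, yellow in the middle, grey in the far slot. The turquoise ones are outside the rack. Peg tips and balls are readable in both views.

```bash
python3 - <<'E'
from h import *
ms,md=bot.camera_model('scene'),bot.camera_model('side')
for n,a,b in[('Ytip',(318.5,156.8),(263.8,260.2)),('Yball',(346.1,176.4),(214.2,257.8)),('Btip',(353.3,132.4),(221.2,359.4)),('Bball',(378.4,148),(164.6,351.8))]:
    print(n,tri([ray(ms,*a),ray(md,*b)]))
E
python3 -m crank '[[[0.96,0.95,0.3,0,0,0.82],[0.96,0.95,0.3,0,0,0.82],[0.96,0.95,0.3,0,0,0.82],[0.96,0.95,0.3,0,0,0.82],[0.96,0.95,0.3,0,0,0.82],[0.96,0.95,0.3,0,0,0.82],[0.96,0.95,0.3,0,0,0.82],[0.96,0.95,0.3,0,0,0.82],[0.96,0.95,0.3,0,0,0.82],[0.96,0.95,0.3,0,0,0.82],[0.96,0.95,0.3,0,0,0.82],[0.96,0.95,0.3,0,0,0.82],[0.96,0.95,0.3,0,0,0.82],[0.96,0.95,0.3,0,0,0.82],[0,0,0,0,0,0],[0,0,0,0,0,0],[0,0,0,0,0,0]]]' 0.5
python3 -c "
from h import *
m,im=snap('wrist','wrist1');print(m,bot.get_obs()['q'])
for X in [(.408,-.260,.162),(.476,-.2515,.162)]: print(proj(m,X))"
```

```text
Ytip (array([0.52676099, 0.14475103, 0.1981144 ]), [np.float64(0.0021576824098905713), np.float64(0.002157682409890729)])
Yball (array([0.61808609, 0.14449123, 0.17479778]), [np.float64(0.001510933217752198), np.float64(0.0015109332177523395)])
Btip (array([0.53019318, 0.32454229, 0.19671513]), [np.float64(0.0027977913026159436), np.float64(0.0027977913026159275)])
Bball (array([0.61757658, 0.32696523, 0.17580108]), [np.float64(0.00201613563389232), np.float64(0.0020161356338924017)])
time: 1.57
ee_pos: [0.4405, -0.2565, 0.3339]
tcp_rot: [-180.0, -0.0, 97.1]
wrist_force: [0.5, 0.1, -0.2]
opening: 0.0426
grasp_force: 0.0
{'vertical_fov': 66.84376462689728, 'cx': 284.4678018462496, 'cy': 207.42062223966235, 'R': array([[ 9.92236215e-01,  1.24367572e-01,  3.82213696e-05],
       [ 1.18656980e-01, -9.46767628e-01,  2.99251699e-01],
       [ 3.72533939e-02, -2.96923838e-01, -9.54174208e-01]]), 't': array([-0.40576311, -0.36046944,  0.36821855])} [-3.02512133e+01  2.26097788e+00  1.67172469e+01  1.04493909e+02
 -1.31836013e-02  5.26928005e+01]
(np.float64(249.88449751727046), np.float64(189.30860273771307))
(np.float64(321.1388631036031), np.float64(189.33114830090932))
```

View pics/wrist1.png

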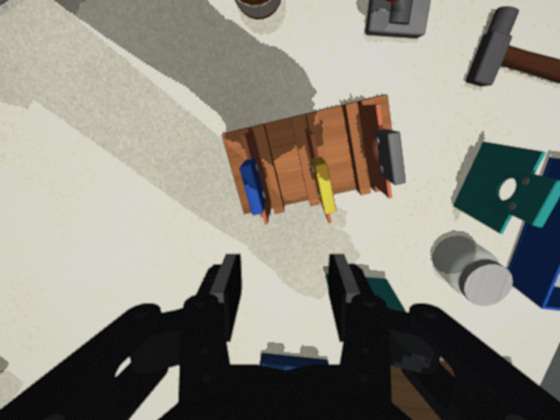

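The wrist view shows blue tab at (252,187), yellow (324,186), grey (391,157) on the rack, which is yawed a bit against the tool (about 12°).

```bash
cat > tabs.py <<'E'
from h import *
def tabs(im,m,z=.162,p=True):
    h=cv2.cvtColor(im,cv2.COLOR_RGB2HSV);out={}
    for n,lo,hi in[('blue',(105,130,40),(128,255,255)),('yel',(22,150,70),(34,255,255))]:
        k=cv2.inRange(h,lo,hi);k[250:]=0;k[:,400:]=0
        nn,l,s,c=cv2.connectedComponentsWithStats(k);i=1+np.argmax(s[1:,4])
        r=cv2.minAreaRect(np.argwhere(l==i)[:,::-1].astype(np.float32));b=cv2.boxPoints(r)
        g=[onz(m,*q,z)[:2] for q in b];e=max([(g[1]-g[0]),(g[2]-g[1])],key=np.linalg.norm)
        print(n,np.round(r[0],1),np.round(r[1],1),'ctr',onz(m,*r[0],z).round(4),'len',np.linalg.norm(e).round(4),'normal yaw',(np.degrees(np.arctan2(e[1],e[0]))%180-90).round(1))
        out[n]=r[0]
    return out
E
python3 - <<'E'
from tabs import *
m=bot.camera_model('wrist');im=cv2.imread('pics/wrist1.png')[:,:,::-1].copy()
tabs(im,m)
for z,a,b in[(.0,(224,133),(387,95)),(.0,(224,133),(244,213))]:
    A=onz(m,*a,z);B=onz(m,*b,z);print(A,B,np.degrees(np.arctan2(*(B-A)[1::-1])),np.linalg.norm(B-A))
cv2.imwrite('pics/c1.png',cv2.resize(im[85:235,205:425,::-1],None,fx=3.6,fy=3.6,interpolation=2))
E
```

```text
blue [252.9 186. ] [54.3 16.2] ctr [ 0.4103 -0.2567  0.162 ] len 0.053 normal yaw 19.6
yel [324.  185.1] [55.8 13.2] ctr [ 0.4777 -0.2473  0.162 ] len 0.0552 normal yaw 22.4
[ 0.35113891 -0.22616691  0.        ] [ 0.56799156 -0.14823525  0.        ] 19.76722495626609 0.23043092922984662
[ 0.35113891 -0.22616691  0.        ] [ 0.38930723 -0.341129    0.        ] -71.63342548095359 0.12113257792862202
```

View pics/c1.png

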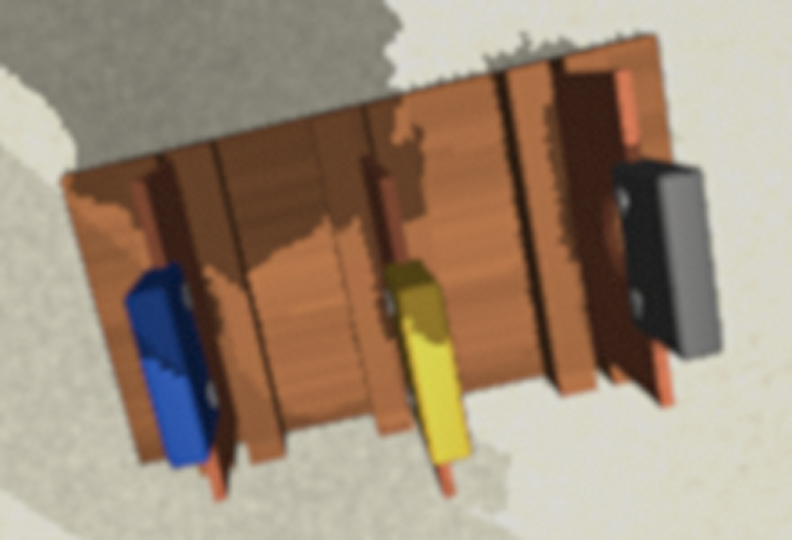

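Rack outline fits 230×121 mm with yaw ≈19°; blue tab ≈(0.410,-0.257). Centre over blue with tool yaw aligned and look straight down the plate plane.

```bash

python3 -m crank '[[[-0.3,0,-0.74,0,0,0.35],[-0.3,0,-0.74,0,0,0.35],[-0.3,0,-0.74,0,0,0.35],[-0.3,0,-0.74,0,0,0.35],[-0.3,0,-0.74,0,0,0.35],[0,0,0,0,0,0],[0,0,0,0,0,0]]]' 0.6
python3 -c "
from tabs import *
m,im=snap('wrist','wrist2');print(bot.get_obs()['ee_pos'],proj(m,(.410,-.257,.162)));tabs(im,m)
import numpy as np
m1=dict(m)
"
```

```text
time: 2.2
ee_pos: [0.4098, -0.2569, 0.2601]
tcp_rot: [-180.0, -0.0, 109.0]
wrist_force: [0.5, -0.2, 0.5]
opening: 0.0509
grasp_force: 0.0
[ 0.41031956 -0.25694393  0.26091846] (np.float64(284.2464463038692), np.float64(214.64557982615904))
blue [282. 212.] [72. 14.] ctr [ 0.4078 -0.2556  0.162 ] len 0.0561 normal yaw 19.3
yel [370.3 220.5] [28.8 58. ] ctr [ 0.4722 -0.2404  0.162 ] len 0.0459 normal yaw 20.6
```

View pics/wrist2.png

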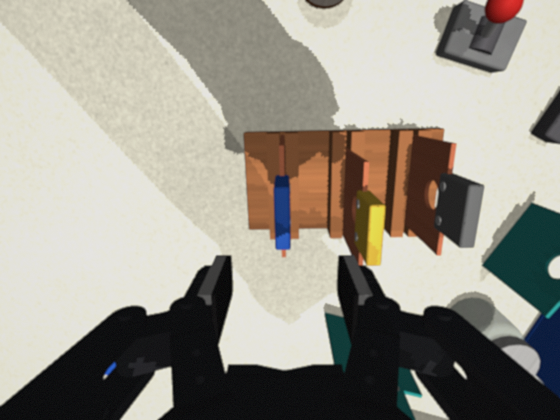

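Blue tab now exactly end-on at (282,212) between the fingers; descend and grip.

```bash

python3 -m crank '[[[-0.02,-0.01,-0.95,0,0,0.005],[-0.02,-0.01,-0.95,0,0,0],[-0.02,-0.01,-0.95,0,0,0],[-0.01,-0.01,-0.95,0,0,0],[-0.01,-0.01,-0.95,0,0,0],[0,-0.01,-0.95,0,0,0],[0,0,0,0,0,0],[0,0,0,0,0,0]]]' 0.6
python3 -m crank '[[[0,0,0,0,0,0],[0,0,0,0,0,0],[0,0,0,0,0,0],[0,0,0,0,0,0],[0,0,0,0,0,0],[0,0,0,0,0,0],[0,0,0,0,0,0]]]' 0 50
python3 -m crank '[[[0,0,0.4,0,0,0],[0,0,0.6,0,0,0],[0,0,0.8,0,0,0],[0,0,0.8,0,0,0],[0,0,0.8,0,0,0],[0,0,0,0,0,0]]]'

```

```text
time: 2.92
ee_pos: [0.4092, -0.2578, 0.1468]
tcp_rot: [-180.0, -0.0, 109.1]
wrist_force: [-0.5, -0.0, -0.0]
opening: 0.0511
grasp_force: 0.0
time: 3.5
ee_pos: [0.4092, -0.2581, 0.1477]
tcp_rot: [180.0, 0.1, 109.2]
wrist_force: [-2.7, -0.9, 4.6]
opening: 0.0113
grasp_force: 49.5
time: 4.0
ee_pos: [0.41, -0.2582, 0.2183]
tcp_rot: [179.8, 0.2, 109.2]
wrist_force: [1.0, 0.0, -3.3]
opening: 0.0116
grasp_force: 49.0
```

```bash

python3 -m crank '[[[0,0,0.7,0,0,0],[0,0,1,0,0,0],[0,0,1,0,0,0],[0,0,1,0,0,0],[0,0.2,1,0,0,0],[0,0.5,0.4,0,0,0],[0.1,0.8,0,0,0,-0.1],[0.1,1,0,0,0,-0.2],[0.1,1,0,0,0,-0.2],[0.1,1,0,0,0,-0.2],[0.1,1,0,0,0,-0.2],[0.1,1,0,0,0,-0.2],[0.1,1,0,0,0,-0.2],[0.1,1,0,0,0,-0.2],[0.1,1,0,0,0,-0.2],[0.1,1,0,0,0,-0.2],[0.1,1,0,0,0,-0.2],[0.1,1,0,0,0,-0.2],[0.1,1,0,0,0,-0.2],[0.1,1,0,0,0,-0.2]]]'
python3 -m crank '[[[0.1,1,0,0,0,-0.2],[0.1,1,0,0,0,-0.05],[0.1,1,0,0,0,0],[0.1,1,0,0,0,0],[0.1,1,0,0,0,0],[0.1,1,0,0,0,0],[0.1,1,0,0,0,0],[0.1,1,-0.3,0,0,0],[0.1,1,-0.5,0,0,0],[0.1,1,-0.6,0,0,0],[0.1,1,-0.6,0,0,0],[0,1,-0.6,0,0,0],[0,0.9,-0.6,0,0,0],[0,0.5,-0.4,0,0,0],[0,0.2,0,0,0,0],[0,0,0,0,0,0],[0,0,0,0,0,0],[0,0,0,0,0,0]]]'
python3 -c "
from h import *
snap('scene','s2');snap('side','d2')
a=cv2.imread('pics/s2.png')[90:220,270:420];b=cv2.imread('pics/d2.png')[230:420,130:330]
cv2.imwrite('pics/c2.png',np.hstack([cv2.resize(a,(400,347)),cv2.resize(b,(365,347))]))"
```

```text
time: 5.67
ee_pos: [0.4366, 0.0338, 0.3156]
tcp_rot: [-180.0, -0.0, 90.6]
wrist_force: [-0.4, -1.5, -2.7]
opening: 0.0112
grasp_force: 49.1
time: 7.17
ee_pos: [0.4593, 0.3037, 0.2453]
tcp_rot: [179.9, -0.0, 88.9]
wrist_force: [-0.1, -0.5, -3.9]
opening: 0.0113
grasp_force: 49.0
```

View pics/c2.png

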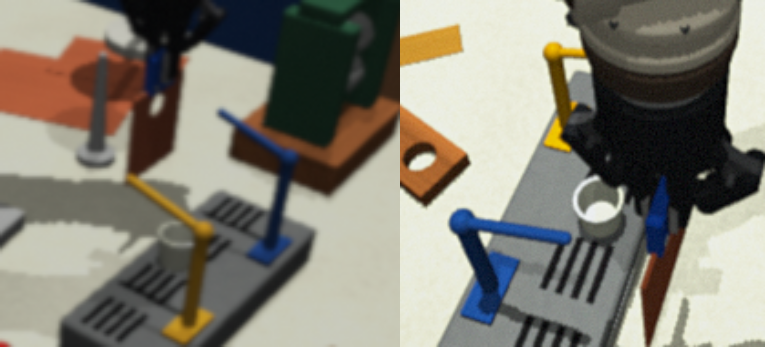

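Scene: plate held upright, eye at crop (157,103); peg tip at (222,113). Side: tab and plate edge-on, peg tip at (565,240), 70 mm ahead.

```bash
python3 - <<'E'
from h import *
ms,md=bot.camera_model('scene'),bot.camera_model('side')
o,d=ray(ms,328.9,128.6);x=bot.get_obs()['ee_pos'][0];print('eye',o+d*(x-o[0])/d[0],bot.get_obs()['ee_pos'])
m,im=snap('wrist','wrist3')
for X in[(.529,.3245,.198),(.617,.3265,.176),(.527,.1447,.198),(.618,.1445,.175)]:print(proj(m,X))
h=cv2.cvtColor(im,cv2.COLOR_RGB2HSV)
for lo,hi in[((105,130,40),(128,255,255)),((17,140,60),(32,255,255))]:
    n,l,s,c=cv2.connectedComponentsWithStats(cv2.inRange(h,lo,hi));print([(s[i].tolist(),c[i].round()) for i in range(1,n) if s[i,4]>60])
print([tri([ray(ms,353.2,132.3),ray(md,u,v)]) for u,v in[(220.4,361.4),(221.2,359.4)]])
E
```

```text
eye [0.4593665  0.30591546 0.19176538] [0.4593665  0.30373896 0.2451846 ]
(np.float64(404.98712217316745), np.float64(206.46903702730907))
(np.float64(532.2724054902411), np.float64(190.52611033417875))
(np.float64(379.2849419646803), np.float64(439.5877011564356))
(np.float64(484.2734727034666), np.float64(409.5550329123682))
[([400, 132, 158, 83, 5487], array([473., 182.])), ([269, 218, 32, 140, 3860], array([284., 289.]))]
[([411, 294, 32, 41, 810], array([426., 309.])), ([537, 340, 23, 33, 471], array([551., 356.]))]
[(array([0.52966429, 0.32674348, 0.19586145]), [np.float64(0.001979321119196283), np.float64(0.0019793211191962284)]), (array([0.52997932, 0.32457312, 0.19695021]), [np.float64(0.002636946585313718), np.float64(0.002636946585313824)])]
```

View pics/wrist3.png

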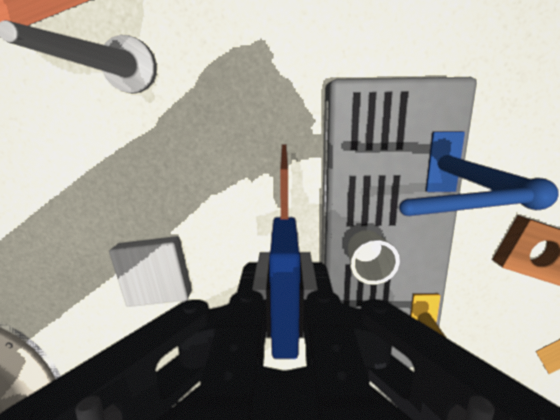

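```bash
python3 - <<'E'
from h import *
ms,md,m=[bot.camera_model(n) for n in('scene','side','wrist')]
for a,b,c in[((353.3,132.4),(221,360),(405,208)),((378.4,148),(164.6,351.8),(541,193))]:
    r=[ray(ms,*a),ray(md,*b),ray(m,*c)];print(tri(r),tri([r[0],r[2]])[0],tri([r[1],r[2]])[0])
E
```

```text
(array([0.52998654, 0.32434491, 0.19657991]), [np.float64(0.003083211625662725), np.float64(0.002293729532111439), np.float64(0.0011771897289850485)]) [0.53126138 0.32423867 0.19689822] [0.5268096  0.32560055 0.20177503]
(array([0.61860596, 0.32613629, 0.17726814]), [np.float64(0.00131920453310117), np.float64(0.0032978749239841094), np.float64(0.0023925086010149177)]) [0.62062685 0.32531447 0.17807315] [0.61002182 0.33033217 0.19003586]
```

```bash

python3 -m crank '[[[0,0.5,0.15,0,0,0.1],[0,0.5,0.15,0,0,0.1],[0.3,0,0,0,0,0],[0.7,0,0,0,0,0],[0.7,0,0,0,0,0],[0.7,0,0,0,0,0],[0.6,0,0,0,0,0],[0.5,0,0,0,0,0],[0.5,0.01,-0.13,0,0,0],[0.5,0.01,-0.13,0,0,0],[0,0,0,0,0,0],[0,0,0,0,0,0]]]'
python3 -c "
from h import *
snap('scene','s3');snap('side','d3')
a=cv2.imread('pics/s3.png')[90:220,270:420];b=cv2.imread('pics/d3.png')[230:420,130:330]
cv2.imwrite('pics/c3.png',np.hstack([cv2.resize(a,(400,347)),cv2.resize(b,(365,347))]))"
```

```text
time: 8.32
ee_pos: [0.5492, 0.3248, 0.2443]
tcp_rot: [-179.9, 0.0, 90.3]
wrist_force: [-0.6, 0.8, -2.9]
opening: 0.0113
grasp_force: 49.3
```

View pics/c3.png

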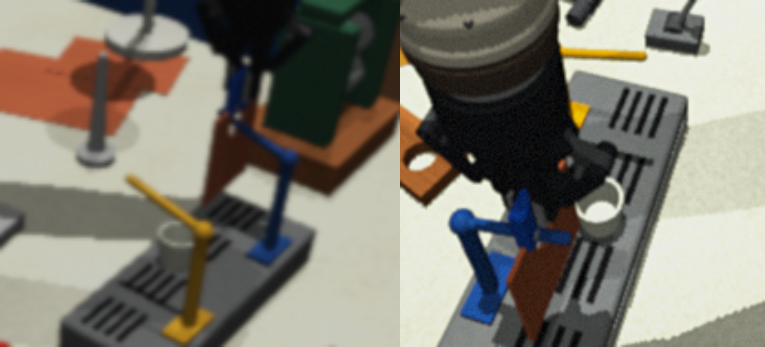

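Peg passes through the eye with the tip protruding at crop (568,238). Continue along and lower.

```bash

python3 -m crank '[[[0.4,0.01,-0.11,0,0,0],[0.4,0.01,-0.11,0,0,0],[0.4,0.01,-0.11,0,0,0],[0.4,0.01,-0.11,0,0,0],[0.3,0,-0.08,0,0,0],[0,0,-0.15,0,0,0],[0,0,-0.15,0,0,0],[0,0,0,0,0,0]]]'
python3 -m crank '[[[0,0,-0.1,0,0,0],[0,0,0,0,0,0]]]'
```

```text
time: 9.08
ee_pos: [0.5868, 0.3254, 0.2276]
tcp_rot: [-179.9, 0.0, 90.3]
wrist_force: [-1.0, 0.2, -2.8]
opening: 0.0114
grasp_force: 49.3
time: 9.25
ee_pos: [0.5867, 0.3256, 0.2266]
tcp_rot: [-180.0, 0.0, 90.3]
wrist_force: [-0.1, -0.4, -3.6]
opening: 0.0113
grasp_force: 49.4
```

```bash

python3 -m crank '[[[0,0,-0.1,0,0,0],[0,0,0,0,0,0]]]' | grep -E "pos|force"
python3 -m crank '[[[0,0,-0.1,0,0,0],[0,0,0,0,0,0]]]'| grep -E "pos|force"
```

```text
ee_pos: [0.5869, 0.3256, 0.2253]
wrist_force: [-1.2, -0.3, 0.2]
grasp_force: 50.0
ee_pos: [0.587, 0.3257, 0.2249]
wrist_force: [-2.5, -1.1, 8.3]
grasp_force: 51.2
```

```bash

python3 -m crank '[[[0,0,-0.08,0,0,0],[0,0,0,0,0,0]]]'| grep -E "pos|force"
python3 -m crank '[[[0,0,-0.08,0,0,0],[0,0,0,0,0,0]]]'| grep -E "pos|force"
```

```text
ee_pos: [0.587, 0.3257, 0.2247]
wrist_force: [-4.8, -2.5, 15.9]
grasp_force: 52.2
ee_pos: [0.587, 0.3257, 0.2245]
wrist_force: [-6.2, -2.5, 22.4]
grasp_force: 53.2
```

Contact with the peg. Relieve, open modestly, wait.

```bash

python3 -m crank '[[[0,0,0.12,0,0,0],[0,0,0.1,0,0,0],[0,0,0,0,0,0]]]'| grep -E "pos|force"
python3 -m crank '[[[0,0,0,0,0,0],[0,0,0,0,0,0],[0,0,0,0,0,0],[0,0,0,0,0,0],[0,0,0,0,0,0],[0,0,0,0,0,0],[0,0,0.3,0,0,0],[0,0,0.6,0,0,0],[0,0,0.9,0,0,0],[0,0,1,0,0,0],[0,0,1,0,0,0],[0,0,0.5,0,0,0]]]' 0.45
python3 -c "
from h import *
snap('scene','s4');snap('side','d4')
a=cv2.imread('pics/s4.png')[90:220,270:420];b=cv2.imread('pics/d4.png')[230:420,130:330]
cv2.imwrite('pics/c4.png',np.hstack([cv2.resize(a,(400,347)),cv2.resize(b,(365,347))]))"
```

```text
ee_pos: [0.5873, 0.3257, 0.2249]
wrist_force: [-0.6, -0.5, 6.3]
grasp_force: 50.8
time: 11.17
ee_pos: [0.587, 0.3256, 0.3131]
tcp_rot: [179.8, -0.1, 90.3]
wrist_force: [-0.6, -0.0, -0.2]
opening: 0.0383
grasp_force: 0.0
```

View pics/c4.png

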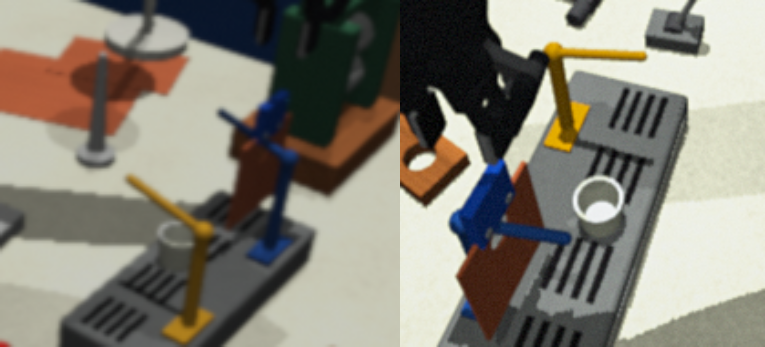

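Blue hangs on its peg, slid back toward the ball, free of the gripper (side: tab at (487,205), peg tip protruding at (568,238)). Now over to yellow.

```bash

python3 -m crank '[[[-0.18,-0.5,0,0,0,0],[-0.18,-1,0,0,0,0],[-0.18,-1,0,0,0,0],[-0.18,-1,0,0,0,0],[-0.18,-1,0,0,0,0.2],[-0.18,-1,0,0,0,0.2],[-0.18,-1,0,0,0,0.2],[-0.18,-1,0,0,0,0.2],[-0.18,-1,0,0,0,0.2],[-0.18,-1,0,0,0,0.2],[-0.18,-1,0,0,0,0.2],[-0.18,-1,0,0,0,0.2],[-0.18,-1,0,0,0,0.2],[-0.18,-1,0,0,0,0.2],[-0.18,-1,0,0,0,0.2],[-0.18,-1,0,0,0,0.2],[-0.18,-1,0,0,0,0.2],[-0.18,-1,0,0,0,0.15],[-0.18,-1,0,0,0,0],[-0.18,-1,0,0,0,0]]]' 0.6
python3 -m crank '[[[-0.18,-1,0,0,0,0],[-0.18,-1,0,0,0,0],[-0.18,-1,0,0,0,0],[-0.18,-1,0,0,0,0],[-0.18,-1,-0.4,0,0,0],[-0.18,-1,-0.5,0,0,0],[-0.18,-1,-0.5,0,0,0],[-0.18,-1,-0.5,0,0,0],[-0.18,-0.8,-0.4,0,0,0],[-0.18,-0.4,-0.3,0,0,0],[0,0,0,0,0,0],[0,0,0,0,0,0],[0,0,0,0,0,0]]]'
python3 -c "
from tabs import *
m,im=snap('wrist','wrist5');o=bot.get_obs();print(o['ee_pos'],o['tcp_rot'],proj(m,(.478,-.247,.162)))
h=cv2.cvtColor(im,cv2.COLOR_RGB2HSV);k=cv2.inRange(h,(22,120,50),(34,255,255));k[260:]=0
n,l,s,c=cv2.connectedComponentsWithStats(k);i=1+np.argmax(s[1:,4]);r=cv2.minAreaRect(np.argwhere(l==i)[:,::-1].astype(np.float32));print(s[i],r)
z=.162;x0,y0,w,hh=s[i,:4];print(onz(m,*r[0],z),[onz(m,x0+w/2,y,z) for y in(y0,y0+hh)])
g=[onz(m,*q,z)[:2] for q in cv2.boxPoints(r)];print(np.round(g,4))
"
```

```text
time: 12.93
ee_pos: [0.5145, -0.0653, 0.309]
tcp_rot: [-180.0, -0.0, 109.2]
wrist_force: [0.5, 0.5, -0.1]
opening: 0.0511
grasp_force: 0.0
time: 14.02
ee_pos: [0.4792, -0.2478, 0.2583]
tcp_rot: [180.0, 0.0, 109.2]
wrist_force: [-0.2, 1.0, -0.0]
opening: 0.0512
grasp_force: 0.0
[ 0.47938038 -0.24772333  0.25848256] [1.79960773e+02 2.83887644e-02 1.09251682e+02] (np.float64(282.6201860990067), np.float64(213.64327310742243))
[276 176  16  73 986] ((283.40179443359375, 212.00979614257812), (72.18701934814453, 14.080074310302734), 89.06080627441406)
[ 0.47812614 -0.24561803  0.162     ] [array([ 0.46969132, -0.22013278,  0.162     ]), array([ 0.4883132 , -0.27346043,  0.162     ])]
[[ 0.4642 -0.2221]
 [ 0.4736 -0.2186]
 [ 0.4931 -0.2709]
 [ 0.483  -0.2746]]
```

```bash

python3 -m crank '[[[0,0,-0.93,0,0,0],[0,0,-0.93,0,0,0],[0,0,-0.93,0,0,0],[0,-0.01,-0.93,0,0,0],[0,-0.01,-0.93,0,0,0],[0,-0.01,-0.9,0,0,0],[0,0,0,0,0,0],[0,0,0,0,0,0]]]' 0.6
python3 -m crank '[[[0,0,0,0,0,0],[0,0,0,0,0,0],[0,0,0,0,0,0],[0,0,0,0,0,0],[0,0,0,0,0,0],[0,0,0,0,0,0],[0,0,0,0,0,0]]]' 0 50
python3 -m crank '[[[0,0,0.4,0,0,0],[0,0,0.6,0,0,0],[0,0,0.8,0,0,0],[0,0,0.8,0,0,0],[0,0,0.8,0,0,0],[0,0,0,0,0,0]]]'

```

```text
time: 14.73
ee_pos: [0.4791, -0.2483, 0.147]
tcp_rot: [-180.0, -0.0, 109.3]
wrist_force: [0.4, -0.2, 1.6]
opening: 0.0512
grasp_force: 0.0
time: 15.32
ee_pos: [0.4796, -0.2493, 0.1482]
tcp_rot: [179.9, 0.1, 109.2]
wrist_force: [0.0, 0.7, 6.7]
opening: 0.0115
grasp_force: 49.8
time: 15.82
ee_pos: [0.4799, -0.2495, 0.2189]
tcp_rot: [179.8, 0.2, 109.2]
wrist_force: [1.6, -0.0, -2.1]
opening: 0.0113
grasp_force: 48.8
```

```bash

python3 -m crank '[[[0,0,0.7,0,0,0],[0,0,1,0,0,0],[0,0,1,0,0,0],[0,0,1,0,0,0],[0,0.2,1,0,0,0],[0,0.5,0.4,0,0,0],[-0.08,0.8,0,0,0,-0.1],[-0.08,1,0,0,0,-0.2],[-0.08,1,0,0,0,-0.2],[-0.08,1,0,0,0,-0.2],[-0.08,1,0,0,0,-0.2],[-0.08,1,0,0,0,-0.2],[-0.08,1,0,0,0,-0.2],[-0.08,1,0,0,0,-0.2],[-0.08,1,0,0,0,-0.2],[-0.08,1,0,0,0,-0.2],[-0.08,1,0,0,0,-0.2],[-0.08,1,0,0,0,-0.2],[-0.08,1,0,0,0,-0.2],[-0.08,1,0,0,0,-0.2]]]' - 50
python3 -m crank '[[[-0.08,1,0,0,0,-0.05],[0,1,-0.6,0,0,0],[0,1,-0.8,0,0,0],[0,0.6,-0.8,0,0,0],[0,0.2,-0.8,0,0,0],[0,0,-0.5,0,0,0],[0,0,0,0,0,0],[0,0,0,0,0,0],[0,0,0,0,0,0]]]'
cat > peg.py <<'E'
from h import *
ms=bot.camera_model('scene');md=bot.camera_model('side')
o=bot.get_obs();print(o['ee_pos'],o['tcp_rot'])
m,im=snap('wrist','w_'+str(round(o['time'],2)))
h=cv2.cvtColor(im,cv2.COLOR_RGB2HSV)
n,l,s,c=cv2.connectedComponentsWithStats(cv2.inRange(h,(17,140,60),(34,255,255)))
for i in range(1,n):
    if s[i,4]>60:
        p=np.argwhere(l==i)[:,::-1];a=p[np.argsort(p[:,0])];print(s[i].tolist(),'left',a[:15].mean(0).round(1),'right',a[-40:].mean(0).round(1))
for X in[(.527,.1447,.198),(.618,.1445,.175)]:print('pred',np.round(proj(m,X),1))
E
python3 peg.py
```

```text
time: 17.48
ee_pos: [0.4561, 0.0423, 0.3161]
tcp_rot: [-179.9, -0.0, 90.6]
wrist_force: [0.1, 0.5, -1.5]
opening: 0.0112
grasp_force: 48.9
time: 18.23
ee_pos: [0.4552, 0.1166, 0.2477]
tcp_rot: [179.9, -0.0, 90.3]
wrist_force: [0.3, -0.0, -2.2]
opening: 0.0113
grasp_force: 48.9
[0.45517907 0.11661962 0.24773358] [ 1.79941848e+02 -1.09851948e-02  9.02644934e+01]
[406, 128, 154, 77, 5575] left [407.1 196.6] right [558.3 187.3]
[269, 216, 32, 139, 3817] left [269.  265.3] right [299.1 280.2]
pred [409.4 195.7]
pred [537.8 187.2]
```

Yellow peg tip matches prediction within a few pixels. Thread it.

```bash

python3 -m crank '[[[0,0.7,0.1,0,0,0],[0,0.7,0.1,0,0,0],[0.3,0,0,0,0,0],[0.7,0,0,0,0,0],[0.7,0,0,0,0,0],[0.7,0,0,0,0,0],[0.6,0,0,0,0,0],[0.5,0,0,0,0,0],[0.6,0,-0.15,0,0,0],[0.6,0,-0.15,0,0,0],[0,0,0,0,0,0],[0,0,0,0,0,0]]]'
python3 - <<'E'
from h import *
m,im=snap('side','d6');S,ims=snap('scene','s6')
h=cv2.cvtColor(im,cv2.COLOR_RGB2HSV);k=cv2.inRange(h,(17,140,60),(34,255,255));k[:250]=0;k[320:]=0;k[:,:190]=0;k[:,300:]=0
n,l,s,c=cv2.connectedComponentsWithStats(k);print([(s[i].tolist(),c[i].round()) for i in range(1,n) if s[i,4]>8])
print('tip',proj(m,(.527,.1447,.198)),'tab',proj(m,(.55,.1447,.235)))
# copper pixels beside the tip
hs=cv2.cvtColor(ims,cv2.COLOR_RGB2HSV);k=cv2.inRange(hs,(17,140,60),(34,255,255));k[:130]=0;k[225:]=0;k[:,:300]=0;k[:,360:]=0
n,l,s,c=cv2.connectedComponentsWithStats(k);print([(s[i].tolist(),c[i].round()) for i in range(1,n) if s[i,4]>5]);print(proj(S,(.527,.1447,.198)),proj(S,(.55,.1447,.235)),proj(S,(.55,.1447,.193)))
E
```

```text
time: 19.28
ee_pos: [0.5493, 0.1445, 0.2447]
tcp_rot: [-180.0, 0.0, 90.3]
wrist_force: [-0.6, 0.4, -2.1]
opening: 0.0117
grasp_force: 49.3
[([209, 250, 56, 63, 960], array([226., 278.]))]
tip (np.float64(262.4022524187272), np.float64(260.4717705296475)) tab (np.float64(247.96887845102037), np.float64(242.56951683234794))
[([319, 140, 31, 79, 473], array([337., 186.]))]
(np.float64(317.7806366574189), np.float64(156.7062540647915)) (np.float64(326.2349852199404), np.float64(147.84379791731007)) (np.float64(324.6906858655587), np.float64(161.29406126093377))
```

No contact force and the tip is still visible at full extent beyond the plate: threaded. Continue and lower as before.

```bash

python3 -m crank '[[[0.4,0,-0.11,0,0,0],[0.4,0,-0.11,0,0,0],[0.4,0,-0.11,0,0,0],[0.4,0,-0.11,0,0,0],[0.3,0,-0.08,0,0,0],[0,0,-0.15,0,0,0],[0,0,-0.15,0,0,0],[0,0,0,0,0,0]]]'
python3 -m crank '[[[0,0,-0.1,0,0,0],[0,0,0,0,0,0]]]' | grep -E "pos|force"
python3 -m crank '[[[0,0,-0.1,0,0,0],[0,0,0,0,0,0]]]' | grep -E "pos|force"
```

```text
time: 20.05
ee_pos: [0.5868, 0.1449, 0.2275]
tcp_rot: [-179.9, 0.0, 90.3]
wrist_force: [-0.1, 0.4, -1.8]
opening: 0.0112
grasp_force: 49.3
ee_pos: [0.5868, 0.145, 0.2263]
wrist_force: [-0.9, -0.0, -3.3]
grasp_force: 49.3
ee_pos: [0.587, 0.145, 0.2255]
wrist_force: [-1.6, -0.2, 1.8]
grasp_force: 50.1
```

```bash

python3 -m crank '[[[0,0,-0.07,0,0,0],[0,0,0,0,0,0]]]'| grep -E "pos|force"
python3 -m crank '[[[0,0,0,0,0,0],[0,0,0,0,0,0],[0,0,0,0,0,0],[0,0,0,0,0,0],[0,0,0,0,0,0],[0,0,0,0,0,0],[0,0,0.3,0,0,0],[0,0,0.6,0,0,0],[0,0,0.9,0,0,0],[0,0,1,0,0,0],[0,0,1,0,0,0],[0,0,0.5,0,0,0]]]' 0.45
cat > chk.py <<'E'
from h import *
import sys
ms,ims=snap('scene','s_'+sys.argv[1]);md,imd=snap('side','d_'+sys.argv[1])
# tab centre if hanging: compare blue & yellow, shift by the pegs' separation
def cen(im,lo,hi,box):
    k=cv2.inRange(cv2.cvtColor(im,cv2.COLOR_RGB2HSV),lo,hi);z=k*0;x0,y0,x1,y1=box;z[y0:y1,x0:x1]=k[y0:y1,x0:x1];
    n,l,s,c=cv2.connectedComponentsWithStats(cv2.morphologyEx(z,cv2.MORPH_OPEN,np.ones((4,4))));i=1+np.argmax(s[1:,4]);return s[i].tolist(),c[i]
B=((105,120,40),(130,255,255));Y=((17,140,60),(34,255,255))
for n,c,b1,b2 in[('blue',B,(355,110,395,155),(150,310,210,370)),('yel',Y,(325,130,365,178),(195,220,250,275))]:
    a=cen(ims,*c,b1);b=cen(imd,*c,b2);print(n,a[0],b[0],tri([ray(ms,*a[1]),ray(md,*b[1])]))
E
python3 chk.py a
```

```text
ee_pos: [0.587, 0.145, 0.2251]
wrist_force: [-3.7, -0.5, 10.7]
grasp_force: 51.2
time: 21.55
ee_pos: [0.5872, 0.145, 0.3121]
tcp_rot: [179.8, -0.0, 90.3]
wrist_force: [0.4, 0.4, 0.3]
opening: 0.0383
grasp_force: 0.0
blue [368, 124, 11, 17, 127] [159, 318, 52, 48, 1073] (array([0.58688477, 0.33014685, 0.21498919]), [np.float64(0.004774002373044912), np.float64(0.00477400237304474)])
yel [332, 152, 13, 19, 154] [210, 227, 27, 46, 604] (array([0.59024008, 0.14786563, 0.20986287]), [np.float64(0.0012511583958187062), np.float64(0.0012511583958187144)])
```

Yellow tab sits at (0.590,0.148), matching blue's hanging pose 182 mm away. Now the lever: look at it from above.

```bash

python3 -m crank '[[[0,-0.5,0,0,0,0],[-0.26,-0.95,0,0,0,0],[-0.26,-0.95,0,0,0,0],[-0.26,-0.95,0,0,0,0],[-0.26,-0.95,0,0,0,0],[-0.26,-0.95,0,0,0,0],[-0.26,-0.95,0,0,0,0],[-0.26,-0.95,0,0,0,0],[-0.26,-0.95,0,0,0,0],[-0.26,-0.95,0,0,0,0],[-0.26,-0.95,0,0,0,0],[-0.26,-0.5,0,0,0,0],[0,0,0,0,0,0],[0,0,0,0,0,0],[0,0,0,0,0,0]]]' 0
python3 chk.py b
cat > lev.py <<'E'
from h import *
o=bot.get_obs();m,im=snap('wrist','w_'+str(round(o['time'],2)));print(o['ee_pos'])
h=cv2.cvtColor(im,cv2.COLOR_RGB2HSV)
def big(k,a=40):
    n,l,s,c=cv2.connectedComponentsWithStats(k);return [(s[i].tolist(),c[i].round(1).tolist(),l==i) for i in range(1,n) if s[i,4]>a]
k=cv2.inRange(h,(0,180,60),(5,255,255))|cv2.inRange(h,(174,180,60),(180,255,255))
for s,c,_ in big(k):
    print('red',s,c,'at z.1',onz(m,*c,.098))
print('pred ball',proj(m,(.523,-.056,.098)))
k=cv2.inRange(h,(0,0,25),(180,60,130));
for s,c,l in big(k,800):
    r=cv2.minAreaRect(np.argwhere(l)[:,::-1].astype(np.float32));g=np.array([onz(m,*q,.025)[:2] for q in cv2.boxPoints(r)])
    print('grey',s,c,'rect',np.round(r[0],1),'ctr',g.mean(0).round(4),[(np.linalg.norm(g[i+1]-g[i]).round(3),np.degrees(np.arctan2(*(g[i+1]-g[i])[::-1])).round(1)) for i in(0,1)])
E
python3 lev.py
```

```text
time: 22.9
ee_pos: [0.5298, -0.0647, 0.3087]
tcp_rot: [-180.0, -0.0, 90.3]
wrist_force: [0.4, 0.1, -0.2]
opening: -0.0002
grasp_force: 0.0
blue [368, 124, 11, 17, 128] [159, 318, 52, 48, 1067] (array([0.58693883, 0.33020633, 0.21503969]), [np.float64(0.004802987297817726), np.float64(0.004802987297817744)])
yel [332, 151, 14, 20, 167] [210, 227, 27, 45, 600] (array([0.59068528, 0.14807262, 0.21073896]), [np.float64(0.0006117278673327826), np.float64(0.0006117278673326458)])
[ 0.53001854 -0.06438672  0.30881485]
red [268, 162, 21, 22, 350] [278.1, 172.6] at z.1 [ 0.5238804  -0.05514048  0.098     ]
pred ball (np.float64(277.27721449876634), np.float64(173.38649270862874))
grey [260, 0, 131, 70, 4328] [322.5, 34.1] rect [325.   34.5] ctr [0.5764 0.0909] [(np.float64(0.145), np.float64(0.4)), (np.float64(0.072), np.float64(-83.9))]
grey [275, 138, 55, 42, 1254] [297.7, 154.3] rect [302.7 158.6] ctr [ 0.5541 -0.0516] [(np.float64(0.068), np.float64(3.2)), (np.float64(0.051), np.float64(-84.3))]
grey [380, 143, 178, 68, 1781] [407.4, 177.7] rect [468.1 195. ] ctr [ 0.7778 -0.1002] [(np.float64(0.089), np.float64(81.2)), (np.float64(0.23), np.float64(-13.6))]
grey [87, 391, 48, 29, 988] [108.4, 407.8] rect [110.5 405. ] ctr [ 0.2425 -0.4659] [(np.float64(0.077), np.float64(0.4)), (np.float64(0.062), np.float64(-97.7))]
grey [435, 391, 79, 29, 1357] [469.0, 409.0] rect [474. 405.] ctr [ 0.8508 -0.4619] [(np.float64(0.062), np.float64(98.5)), (np.float64(0.128), np.float64(0.4))]
```

Ball at (0.5235,-0.0555), base ≈(0.56,-0.051) with yaw ≈5°. Descend behind the ball, closed, then push +x.

```bash

python3 -m crank '[[[-0.9,0.15,0,0,0,0],[-0.9,0.15,0,0,0,0],[-0.8,0.1,-0.5,0,0,0],[0,0,-0.95,0,0,0],[0,0,-0.95,0,0,0],[0,0,-0.95,0,0,0],[0,0,-0.95,0,0,0],[0,0,-0.95,0,0,0],[0,0,-0.95,0,0,0],[0,0,-0.95,0,0,0],[0,0,-0.95,0,0,0],[0,0,-0.95,0,0,0],[0,0,-0.95,0,0,0],[0,0,-0.4,0,0,0],[0,0,0,0,0,0],[0,0,0,0,0,0]]]'
python3 -m crank '[[[0.4,0.02,0,0,0,0],[0.4,0.03,0,0,0,0],[0.4,0.03,0,0,0,0],[0.4,0.03,0,0,0,0],[0.4,0.03,0,0,0,0],[0.4,0.03,0,0,0,0],[0,0,0,0,0,0]]]'
```

```text
time: 24.38
ee_pos: [0.4779, -0.0568, 0.1015]
tcp_rot: [-180.0, -0.0, 90.3]
wrist_force: [-1.4, -0.5, 0.5]
opening: -0.0
grasp_force: 0.0
time: 24.97
ee_pos: [0.5275, -0.0535, 0.1008]
tcp_rot: [180.0, -0.0, 90.3]
wrist_force: [-0.9, -0.1, 0.2]
opening: 0.0001
grasp_force: 0.0
```

```bash

python3 -m crank '[[[0.4,0.03,0,0,0,0],[0.4,0.03,0,0,0,0],[0.4,0.03,0,0,0,0],[0.4,0.03,0,0,0,0],[0.4,0.03,0,0,0,0],[0.2,0.02,0,0,0,0]]]'
python3 -m crank '[[[0.2,0,0,0,0,0],[0,0,0,0,0,0]]]'
python3 -c "
from h import *
for n in('scene','side'):
    m,im=snap(n,'L1'+n);h=cv2.cvtColor(im,cv2.COLOR_RGB2HSV);k=cv2.inRange(h,(0,200,90),(4,255,255));k[:200]=0;k[250:]=0
    N,l,s,c=cv2.connectedComponentsWithStats(k);print([(s[i].tolist(),c[i].round(1)) for i in range(1,N) if s[i,4]>8],proj(m,(.523,-.056,.098)),proj(m,(.604,-.049,.098)))"
```

```text
time: 25.47
ee_pos: [0.5679, -0.0503, 0.1001]
tcp_rot: [-179.6, 0.0, 90.3]
wrist_force: [-30.5, -3.2, 11.5]
opening: -0.0001
grasp_force: 15.6
time: 25.63
ee_pos: [0.5683, -0.0504, 0.1001]
tcp_rot: [-179.2, 0.0, 90.3]
wrist_force: [-37.2, -1.2, 13.5]
opening: -0.0001
grasp_force: 18.6
[] (np.float64(269.4252420482909), np.float64(221.67139314840676)) (np.float64(296.27822997972345), np.float64(234.25757996267458))
[([261, 216, 5, 6, 17], array([263.5, 218.5]))] (np.float64(293.8476805581132), np.float64(222.35035447149184)) (np.float64(257.74034403224346), np.float64(217.48705513656313))
```

Hard stop reached. Back off, rise, verify.

```bash

python3 -m crank '[[[-0.5,0,0,0,0,0],[-0.9,0,0,0,0,0],[-0.9,0,0,0,0,0],[0,0,0.5,0,0,0],[0,0,1,0,0,0],[0,0,1,0,0,0],[0,0,1,0,0,0],[0,0,1,0,0,0],[0,0,1,0,0,0],[0,0,1,0,0,0],[0,0,1,0,0,0],[0,0,1,0,0,0],[0,0,1,0,0,0],[0,0,0.5,0,0,0],[0,0,0,0,0,0],[0,0,0,0,0,0]]]'
python3 lev.py | grep -E "red|grey .2[67]"; python3 chk.py c
python3 -c "
from h import *
r=[]
for n in('scene','side'):
    m,im=snap(n,'L2'+n);h=cv2.cvtColor(im,cv2.COLOR_RGB2HSV);k=cv2.inRange(h,(0,190,70),(5,255,255));k[:200]=0;k[260:]=0;k[:,:250]=0;k[:,320:]=0
    N,l,s,c=cv2.connectedComponentsWithStats(k);b=[(s[i,4],c[i].round(1)) for i in range(1,N) if s[i,4]>8];print(b);r.append(ray(m,*max(b,key=lambda t:t[0])[1]))
print(tri(r))
d=[cv2.imread(f'pics/{a}.png').astype(int) for a in('scene0','L2scene')]
# bystanders: mean abs change at bottle, cup, grey plate
for n,(x,y) in dict(bottle=(233,212),cup=(337,184),grey=(232,250)).items():print(n,abs(d[0]-d[1])[y-9:y+9,x-6:x+6].mean().round(1))"
```

```text
time: 27.07
ee_pos: [0.5289, -0.0502, 0.3016]
tcp_rot: [179.9, 0.0, 90.3]
wrist_force: [0.1, -0.0, 0.5]
opening: -0.0002
grasp_force: 0.0
red [332, 173, 23, 21, 353] [343.2, 182.8] at z.1 [ 0.59231025 -0.05017462  0.098     ]
pred ball (np.float64(277.6937158911899), np.float64(187.80892226121614))
grey [260, 0, 134, 82, 5652] [316.2, 41.0] rect [326.5  40.5] ctr [0.5773 0.097 ] [(np.float64(0.146), np.float64(0.4)), (np.float64(0.083), np.float64(-83.8))]
grey [275, 149, 59, 39, 1331] [307.2, 167.2] rect [304.1 169.2] ctr [ 0.5555 -0.0499] [(np.float64(0.071), np.float64(3.5)), (np.float64(0.05), np.float64(-83.9))]
blue [368, 124, 11, 17, 127] [159, 318, 52, 48, 1071] (array([0.58686473, 0.3301003 , 0.21500091]), [np.float64(0.004810897684422538), np.float64(0.004810897684422756)])
yel [332, 151, 14, 20, 163] [210, 227, 27, 46, 602] (array([0.59044816, 0.14842852, 0.21094039]), [np.float64(0.0006665622200009618), np.float64(0.00066656222000132)])
[(np.int32(51), array([292.2, 234.2]))]
[(np.int32(65), array([263.4, 219.4]))]
(array([ 0.59238667, -0.05122815,  0.09286312]), [np.float64(0.0006824527104244863), np.float64(0.0006824527104243666)])
bottle 2.2
cup 46.0
grey 2.2
```

```bash
python3 -c "
from h import *
d=[cv2.imread(f'pics/{a}.png').astype(int) for a in('side0','L2side')]
for n,(x,y) in dict(cup=(238,344),bottle=(356,250),grey=(305,165)).items():
    a=[i[y-18:y+18,x-15:x+15].astype(np.float32).mean(2) for i in d];print(n,abs(a[0]-a[1]).mean().round(1),cv2.phaseCorrelate(*a))
a=[cv2.imread(f'pics/{p}.png').astype(int)[310:,140:225] for p in('d_a','d_c')];print('blue motion',abs(a[0]-a[1]).mean())
a=[cv2.imread(f'pics/{p}.png').astype(int)[225:330,190:280] for p in('d_b','d_c')];print('yellow motion',abs(a[0]-a[1]).mean())
c=cv2.imread('pics/L2side.png');print('copper px hanging', cv2.inRange(cv2.cvtColor(c,cv2.COLOR_BGR2HSV),(0,90,40),(14,255,220))[240:400,150:270].sum()//255)"
```

```text
cup 9.9 ((-0.024632498739395103, -0.04451390295436042), 0.9893970666108308)
bottle 6.7 ((-0.2271653663833142, 0.00250715154726322), 0.9942956650698627)
grey 10.9 ((-0.05249389269399174, -0.06915596303403504), 0.9413305206431283)
blue motion 8.863422459893048
yellow motion 5.313862433862434
copper px hanging 2826
```

Cup, bottle and grey plate are unmoved, and both tabs hold steady positions. The lever is at its stop.

```bash
python3 -c "
from workcell import bot
print(bot.job_done())"
```

```text
the job is handed in; nothing more can be done
None
```

The blue and yellow plates hang still on their matching pegs, the red lever was then pushed to its hard stop (on), the spare plate, bottle and cup did not move, and the job was handed in with about 27 s on the robot's clock.

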